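# Pin the fan wheel and take off its hub cap, whichever way it unscrews

### The job

The fan wheel of the extractor motor has to come off for service. Take the lock pin out of the tool stand and slide it fully home through the eyelet hole near the wheel's rim so that the wheel cannot turn, then find out which way the hub cap unscrews (the thread may be right- or left-handed), turn it loose and lift it straight off. Finish still holding the cap in the gripper, a good hand's breadth (10 cm) above the hub and touching nothing else, with the pin left fully home in the wheel and the other things on the bench left where they are.

Things in the scene. Friction and masses are not known exactly. Their poses are not given: they have to be found in the camera images.
- lock_pin: steel lock pin upright in the tool stand: shaft 10 mm diameter, 52 mm long, foot chamfered to 6 mm over the last 4 mm; on top a short dark cylindrical head 22 mm diameter, 26 mm tall (78 mm in all, 90 g). The two other tools are taller. Origin: end face of the foot; z along the pin to the head. As found the foot is 8 mm and the head's underside 60 mm above the bench; its hole varies
- tool_stand: fixed wooden stand, 200 x 56 x 36 mm (top 36 mm above the bench), with three upright holes in a row 60 mm apart along its long side, 12 mm wide and 28 mm deep, one tool in each: lock pin, nut driver (tall rounded black handle), punch (slim steel rod). Origin: centre of its underside; x along its long side, z up
- fan_motor: fixed extractor-fan motor, shaft up on a 170 mm square plate. Origin: on the shaft axis, on the bench; z up; its +y points to the lock bush: a bore of 12 mm diameter, 56 mm deep, fixed to the motor 78 mm from the axis, its mouth 96 mm above the bench, right under the hole in the wheel
- wheel_hole (a point): centre of the eyelet hole (13 mm diameter) through the fan wheel, at the wheel's upper face, 106 mm above the bench, 78 mm from the shaft axis; z up; moves with the wheel, a grey disc 220 mm across, 6 mm thick. Pin fully home: the head's underside lies on the wheel and the foot's end is 52 mm below this point. The hub cap's side is 56 mm from this point
- fan_wheel (a joint): turn of the fan wheel about the shaft (rad, positive anticlockwise from above). 0 as found: hole exactly over the bush. Without the pin the wheel turns easily (0.03 N m) and goes round with the cap
- hub_cap: hollow black fluted plastic cap, 44 mm across, straight side 30 mm tall, low dome with one raised rib, 38 mm tall in all, 80 g, screwed on the stud in the middle of the wheel. Origin: centre of its lower rim, on the shaft axis, 110 mm above the bench as found; z up; the rib on the dome lies along its +x. Its thread: see hub_seat
- hub_seat (a point): centre of the hub, where the cap's rim rests, 110 mm above the bench. The cap has a coarse part-turn thread, finger-tight (0.07 N m), right- or left-handed, which changes between starts and cannot be seen. Right way: free after 50 degrees, then lifts straight off (60 to 75 is a good turn, hard stop at 80). Wrong way: stops dead within 8 degrees. Locked, it lifts 2 mm at most
- nut_driver: bystander: black-handled nut driver, 106 mm tall, upright in the tool stand. Origin: foot's end
- drift_punch: bystander: slim steel punch, 13 mm thick, 98 mm tall, upright in the tool stand. Origin: foot's end
- multimeter: bystander: grey hand multimeter lying on the bench, 160 x 78 x 34 mm. Origin: centre of its underside
- solder_reel: bystander: grey reel, 64 mm across, 40 mm high. Origin: centre of its underside
- spray_can: bystander: spray can, 52 mm across, 160 mm tall. Origin: centre of its underside
- screwdriver: bystander: black-handled screwdriver lying on the bench, 180 mm long. Origin: under its middle
Mind the look-alikes: they are no part of the job. Leave any brown look-alike of the fan_motor alone. There is more than one size of the hub_cap; the one meant has the size given above.

How it is judged:
On the way, in this order (a step that is already met when the one before it is completed fails the run):
1. the lock pin is fully home through the wheel and in the bush, with the cap still on its stud (z of lock_pin in the frame of wheel_hole below -0.048 m and horizontal distance between lock_pin and wheel_hole below 0.005 m and z of hub_cap in the frame of fan_motor below 0.116 m), for 0.2 s.
2. the cap is lifted clear of the stud by the fingers, the pin still home (z of hub_cap in the frame of fan_motor above 0.14 m and contact force between the fingers and hub_cap above 0.5 N and z of lock_pin in the frame of wheel_hole below -0.048 m and horizontal distance between lock_pin and wheel_hole below 0.005 m), for 0.1 s.
At the end, for the whole second after the job is handed in: The cap is held still between the fingers with its rim at least 60 mm above its seat on the hub (over the motor, within 20 cm of the shaft axis) and touches nothing but the fingers; the lock pin is within 4 mm of fully home in the wheel hole, within 5 mm of its centre, and let go of (z of hub_cap in the frame of fan_motor above 0.17 m and horizontal distance between hub_cap and fan_motor below 0.2 m and contact force between the fingers and hub_cap above 0.5 N and contact force between hub_cap and fan_motor below 0.05 N and contact force between each of hub_cap, the fingers and lock_pin below 0.05 N and contact force between hub_cap and tool_stand below 0.05 N and linear speed of hub_cap below 0.03 m/s and z of lock_pin in the frame of wheel_hole below -0.048 m and horizontal distance between lock_pin and wheel_hole below 0.005 m); the arm keeps its last pose, push and grip.
It fails at once if a bystander was moved by more than 3 cm (distance of any of nut_driver, drift_punch, multimeter, solder_reel, spray_can, screwdriver from where it was at the start of the episode above 0.03 m).
It also fails if it takes over 64 s, if anything falls off the work surface, if the arm or the gripper's body presses on something with over 40 N, if the wrist force passes 120 N, or if a joint passes its speed limit or range.

### The arm

A 6-joint arm with a two-finger parallel gripper is mounted at the origin on the work surface. World frame = base frame: x ahead of the robot, y to its left, z up, the work surface at z = 0. Lengths are in m, angles in rad, forces in N, time in s.
With the tool pointing down it reaches from about 0.3 to 0.85 m from the base axis. Payload 4.2 kg.
Tool frame: the origin (TCP) lies on the centre line of the jaws, within the pads' length; the fingertips stand 22 mm ahead of it and the grasp point (between the pads) lies 3 mm ahead of it (arm.finger_overhang is the distance from the TCP to the fingertips, in m); z points along the fingers, x is the direction in which the jaws open and shut, and the axes are right-handed (so a half turn about z gives the same grasp; the last joint's range is limited). The gripper opens to 91 mm and grips with 3 to 60 N. Pads are 32 mm wide; open, the fingers measure 118 mm over their backs; the gripper's body (76 mm by 178 mm) begins 60 mm behind the grasp point.
Start: joints at [1.287, 0.32, 1.565, -0, 1.257, -0.02], TCP at [0.15, 0.555, 0.236] pointing down, gripper open.
Joint ranges: [-3.11, 3.11], [-0.84, 2.01], [0.21, 2.61], [-1.34, 4.49], [0.05, 2.63], [-2.56, 2.56]. Speed limits (rad/s): [2.57, 2.57, 3.14, 3.14, 3.14, 3.14].

### API

Orientations are given as a 3x3 rotation matrix whose columns are the frame's x, y, z axes.
In Python, from bench import arm gives the robot as it stands.
- The arm moves only by the shell command python3 -m jog 'ROWS' [FORCE]. ROWS is text: rows parted by semicolons, each of 5 numbers parted by spaces: the opening, from 0 (shut) to 1 (fully open), then the shift along the tool's x, y, z in units of 50 mm (1.0 is 50 mm), then the turn about the tool's z in units of 8 degrees (1.0 is 8 degrees). In form: claw x y z roll; .... A call has 1 to 5 rows; each row shifts and turns the commanded pose from where the row before left it, along the tool's axes as they then stand; what a row does not reach is not made up. A row lasts 1/10 s, in which the tool goes at most 50 mm and 8.59 degrees, less where a joint would pass 70% of its speed; a pose out of reach is approached as far as the arm can. A call is refused whole if a number of a shift passes 1 or a number of a turn 1, either way. A call with a gripper value outside its range is refused whole. The fingers move at their own pace and stop on an object; FORCE is the grip in N (left out, the last holds). Time passes only in rows, so rows that do not move let the fingers close. It gives the time, the measured TCP pose, the force and the opening at its end, in the units of the state.
- arm.state(): the state, without advancing time (a new reading comes with each control period).
- arm.grab_frame(name): name is "scene" or "side" or "wrist"; returns a dict with "pixels" (400x640x3 uint8, red, green, blue), "mtx" (3x3 intrinsics, pixels), "world_from_camera" (4x4, takes a point from camera to world coordinates); the wrist camera has in their place "mount" (4x4, takes a point from camera to tool coordinates, whose origin is the TCP and whose axes are the tool frame's). Camera axes: x right, y down, z forward; pixel columns grow to the right and rows downward; lengths in m; the calibration is good to about 2 mm. A picture is of the moment at which its call begins: read the wrist's pose just before it. There is no depth.
- arm.close_job(): hands the job in, once; it reports no verdict.
Trained networks look in a picture, given as the dict that the camera call returned (one of the last four; its "shot" number tells which), for a name from the list of things; names that differ only in an ending like _2 or _b are one class to them, and where a whole thing is asked for, a point or a joint stands for the part that bears it (a point fixed in the world has none). Each returns a list of dicts, best first, with "confidence" (0 to 1); they miss things now and then, are a little off and sometimes report something else, mostly with a low value. They report only what shows in the picture. A call takes as long as a camera call. They do not tell look-alikes from the thing itself.
- arm.recognise(label, picture): "extent" ([centre column, centre row, width, height] in pixels, round what is visible of it).
- arm.masks_of(label, picture): "region" (400x640 bool, what is visible of it) and "extent" ([centre column, centre row, width, height] in pixels, round what is visible of it).
The state is a dict: "clock": time; "joint_positions": joint angles; "joint_vel": joint speeds; "joint_efforts": joint torques, N m; "eef_pos": TCP position; "ee_rot": TCP orientation; "force": force on the tool from outside, world axes, zero at the start; "wrist_torque": the same for the moment, N m; "grip_width": opening from 0.0 (shut) to 1.0 (fully open).
Only numpy, scipy, OpenCV 4.12 (cv2) and the standard library are available. Lean on these libraries where they do the work, as an engineer would, in place of code of your own. Each camera call takes 0.05 s, during which the arm holds its last target.

## Working session

There is one attempt and no reset: what is moved stays moved. The work goes in short steps, Python scripts to look and compute and a shell command to move; the robot and the scene stay as the last step left them, time stands still between calls to the robot, and variables do not carry over. Pictures are saved under pics/ and viewed, and the job is handed in when it is done.

```bash
ls; mkdir -p pics
cat > h.py <<'E'
from bench import arm
import numpy as np, cv2
def save(n,p): cv2.imwrite('pics/'+n+'.png',p['pixels'][:,:,::-1])
def ray(p,u,v,T=None):
    T=p['world_from_camera'] if T is None else T
    d=np.linalg.inv(p['mtx'])@[u,v,1]; d=T[:3,:3]@d
    return T[:3,3],d
def at_z(p,u,v,z,T=None):
    o,d=ray(p,u,v,T); return o+d*(z-o[2])/d[2]
def proj(p,X,T=None):
    T=p['world_from_camera'] if T is None else T
    c=np.linalg.inv(T)@np.r_[X,1]; q=p['mtx']@c[:3]; return q[:2]/q[2]
def wristT(s,p):
    M=np.eye(4);M[:3,:3]=s['ee_rot'];M[:3,3]=s['eef_pos'];return M@p['mount']
E
python3 - <<'E'
from h import *
print(arm.state())
for n in ['scene','side','wrist']:
    p=arm.grab_frame(n); save(n+'0',p); print(n,p['mtx'],p.get('world_from_camera',p.get('mount')))
    for l in ['lock_pin','tool_stand','fan_motor','hub_cap','wheel_hole','fan_wheel']:
        print(l,[(np.round(r['extent']),round(r['confidence'],2)) for r in arm.recognise(l,p)])
E
```

```text
pics
{'clock': 0.0, 'joint_positions': array([ 1.28699440e+00,  3.20288942e-01,  1.56567558e+00,  9.76452879e-07,
        1.25740783e+00, -2.00365403e-02]), 'joint_vel': array([-3.79738019e-05, -7.35449916e-04,  8.64393414e-04, -8.76943602e-04,
        1.10731638e-03, -5.13878185e-04]), 'joint_efforts': array([-9.47315275e-04, -4.12453401e+01, -2.31962532e+01,  7.24399835e-02,
        4.58160380e-02, -1.56273081e-04]), 'eef_pos': array([0.14979984, 0.55465589, 0.23512329]), 'ee_rot': array([[ 2.60717400e-01,  9.65415034e-01, -4.99221913e-04],
       [ 9.65413523e-01, -2.60717876e-01, -1.70825082e-03],
       [-1.77932710e-03, -3.65848742e-05, -9.99998416e-01]]), 'force': array([ 0.21977178, -0.23723557,  0.3300523 ]), 'wrist_torque': array([ 0.03581405, -0.00643234, -0.00664091]), 'grip_width': 0.9976767964879331}
scene [[364.32257211   0.         312.70322069]
 [  0.         364.32257211 194.66925027]
 [  0.           0.           1.        ]] [[ 0.89890685  0.3631184  -0.24517648  0.76253029]
 [ 0.43805577 -0.73388805  0.5191488  -0.53799527]
 [ 0.00858039 -0.57406738 -0.81876311  
[... 1241 characters left out ...]
1.]), 0.67)]
fan_wheel [(array([456., 344., 141., 111.]), 0.89), (array([295., 193.,  81.,  55.]), 0.69)]
wrist [[347.83963741   0.         324.80529324]
 [  0.         347.83963741 201.25828663]
 [  0.           0.           1.        ]] [[ 9.99999980e-01 -9.56373160e-05 -1.75733789e-04  2.32899083e-03]
 [ 1.39587943e-04  9.62757709e-01  2.70365632e-01 -7.59283822e-02]
 [ 1.43332017e-04 -2.70365651e-01  9.62757703e-01 -1.48770943e-01]
 [ 0.00000000e+00  0.00000000e+00  0.00000000e+00  1.00000000e+00]]
lock_pin []
tool_stand []
fan_motor [(array([120., 282., 230., 158.]), 0.81)]
hub_cap []
wheel_hole [(array([111., 288., 220., 147.]), 0.7)]
fan_wheel [(array([113., 291., 219., 147.]), 0.87)]
```

View pics/scene0.png

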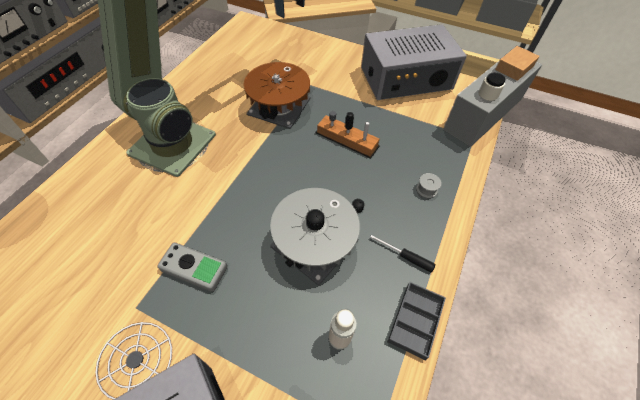

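View pics/side0.png

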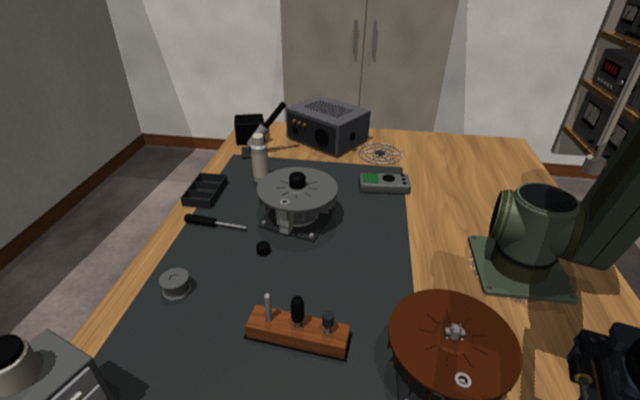

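View pics/wrist0.png

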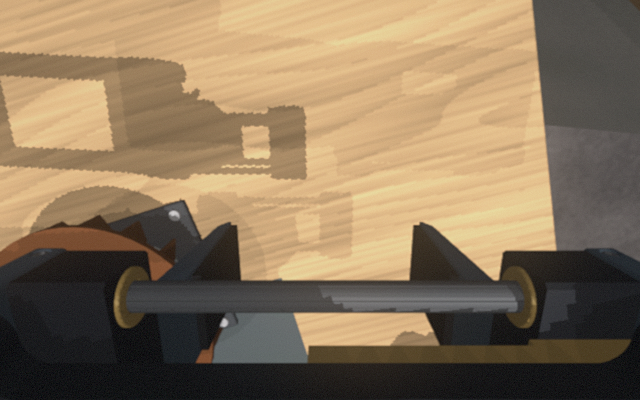

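Run:
```python
import cv2
a=cv2.imread('pics/scene0.png');b=cv2.imread('pics/side0.png')
cv2.imwrite('pics/z1.png',cv2.resize(a[180:300,260:380],(600,600),interpolation=2))
cv2.imwrite('pics/z2.png',cv2.resize(a[100:160,310:385],(750,600),interpolation=2))
cv2.imwrite('pics/z3.png',cv2.resize(b[160:260,240:360],(720,600),interpolation=2))
cv2.imwrite('pics/z4.png',cv2.resize(b[280:360,240:360],(750,500),interpolation=2))
```

```text
(no output)
```

View pics/z1.png

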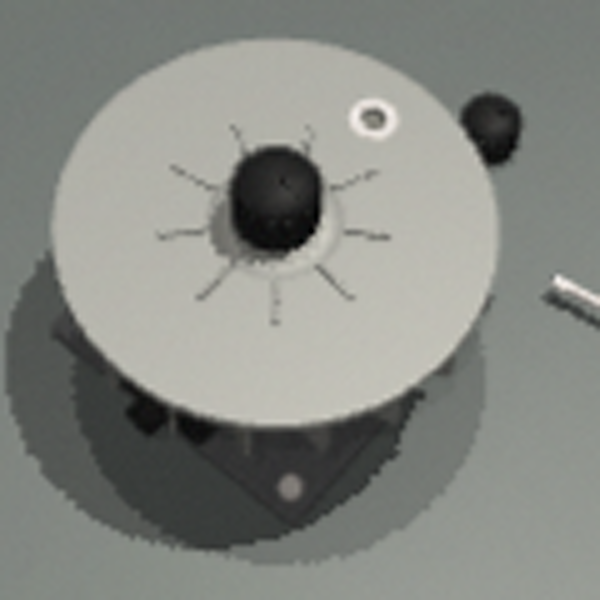

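View pics/z2.png

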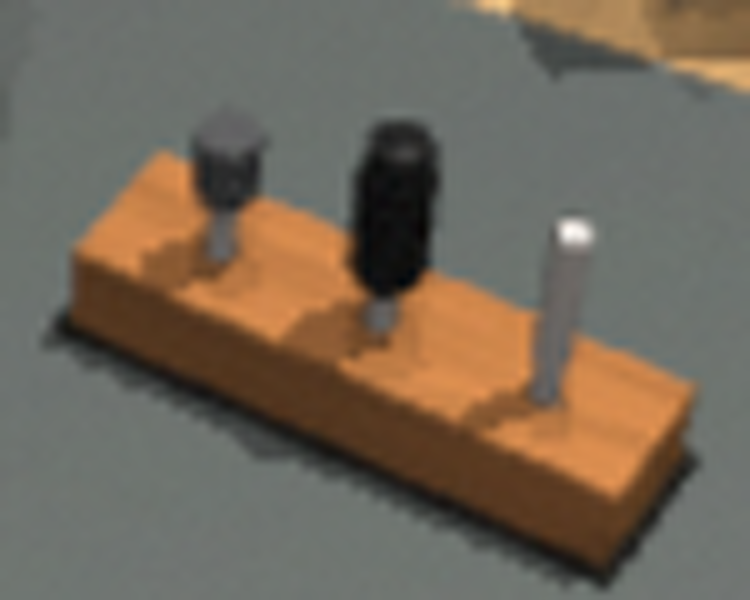

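View pics/z3.png

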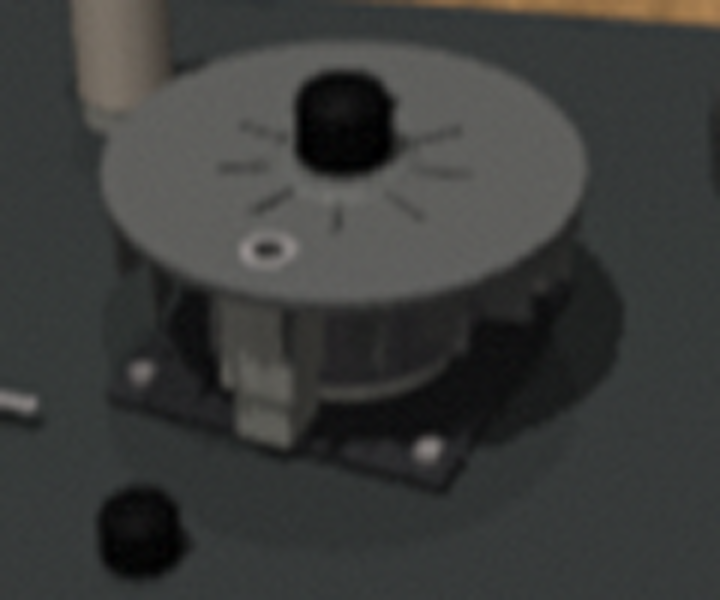

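View pics/z4.png

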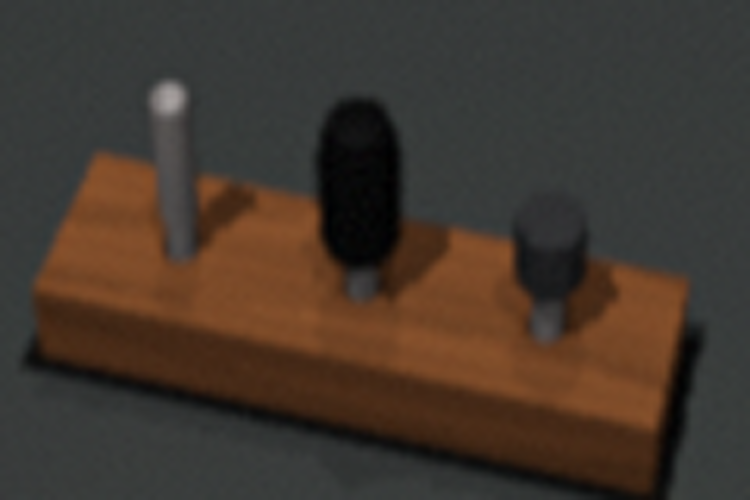

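Run:
```python
from h import *
a=arm.grab_frame('scene');b=arm.grab_frame('side')
def tri(u,v):
    o1,d1=ray(a,*u);o2,d2=ray(b,*v)
    A=np.c_[d1,-d2];t=np.linalg.lstsq(A,o2-o1,rcond=None)[0]
    p,q=o1+t[0]*d1,o2+t[1]*d2
    return (p+q)/2,np.linalg.norm(p-q)
for n,u,v,z in [('hole',(334.6,203.8),(284.7,201.5),.106),('pin',(333,113),(328.3,313.9),.086),('punch',(367.5,123.2),(267.2,295.7),.106),('wheel',(315.2,226.5),(297.3,188),.103),('nut',(350.2,114.3),(297.3,297),.114),('stub',(358.4,204.5),(263.4,247),.02)]:
    print(n,np.round(tri(u,v),4) if 0 else (np.round(tri(u,v)[0],4),round(tri(u,v)[1],4)),np.round(at_z(a,*u,z),4),np.round(at_z(b,*v,z),4))
for l in ['lock_pin','hub_cap','solder_reel','spray_can','multimeter']:
  for p in (a,b):print(l,[(np.round(r['extent'],1),round(r['confidence'],2)) for r in arm.recognise(l,p)])
print(arm.state()['clock'])
```

```text
hole (array([ 0.5919, -0.046 ,  0.1058]), np.float64(0.0014)) [ 0.5926 -0.046   0.106 ] [ 0.5912 -0.046   0.106 ]
pin (array([0.4422, 0.2792, 0.0872]), np.float64(0.0024)) [0.4429 0.2806 0.086 ] [0.4411 0.2778 0.086 ]
punch (array([0.5611, 0.2672, 0.1044]), np.float64(0.0024)) [0.5627 0.2659 0.106 ] [0.5595 0.2683 0.106 ]
wheel (array([ 0.574 , -0.1248,  0.099 ]), np.float64(0.0028)) [ 0.5764 -0.1267  0.103 ] [ 0.5716 -0.1192  0.103 ]
nut (array([0.5022, 0.2702, 0.1137]), np.float64(0.0024)) [0.5035 0.2701 0.114 ] [0.5011 0.2701 0.114 ]
stub (array([0.6337, 0.0373, 0.0178]), np.float64(0.0031)) [0.6355 0.0363 0.02  ] [0.6314 0.0394 0.02  ]
lock_pin [(array([331.7, 119.8,   5.6,  12.5]), 0.58)]
lock_pin [(array([330.4, 322.7,  10.7,  20. ]), 0.47), (array([298.9, 314.6,  10.9,  34.8]), 0.29)]
hub_cap [(array([314.9, 219.1,  26.5,  23.4]), 0.69), (array([358.6, 205.5,   7.7,   9.4]), 0.67)]
hub_cap [(array([298.5, 178.1,  12.2,  14.8]), 0.74), (array([263.1, 249.3,  12.2,  19.4]), 0.46), (array([267.4, 308. ,   8.9,  30.3]), 0.27)]
solder_reel [(array([429.4, 186.3,  26.2,  22.8]), 0.72)]
solder_reel [(array([177.2, 283.8,  34.3,  30.9]), 0.98)]
spray_can [(array([343.1, 326.8,  31.4,  37.5]), 0.74)]
spray_can [(array([259.5, 159.7,  18.7,  45.7]), 0.7)]
multimeter [(array([191.4, 267.6,  68.5,  51.1]), 0.79)]
multimeter [(array([384.4, 182.2,  52.7,  23.2]), 0.8)]
1.65
```

```bash
cat >> h.py <<'E'
def go(x,y,z,phi=None,s=None):
    s=s or arm.state(); R=s['ee_rot']; p=s['eef_pos']
    cur=np.degrees(np.arctan2(R[1,0],R[0,0]))
    d=R.T@(np.array([x,y,z])-p)/.05
    r=0 if phi is None else -((phi-cur+180)%360-180)/8
    print('pos',np.round(p,4),'phi',round(cur,2),'shift units (cur axes)',np.round(d,3),'roll units',round(r,3),'tilt',np.round(R[:2,2],4))
    if phi is not None:
        c,sn=np.cos(np.radians(phi)),np.sin(np.radians(phi)); dx,dy,dz=np.array([x,y,z])-p
        print(' in target axes',np.round(np.array([c*dx+sn*dy,sn*dx-c*dy,-dz])/.05,3))
E
python3 - <<'E'
from h import *
a=arm.grab_frame('scene');b=arm.grab_frame('side')
print(at_z(a,278,80,.106),at_z(b,455,337,.106))
go(.442,.279,.235,84.8)
E
```

```text
[0.2210575  0.32381716 0.106     ] [0.21900101 0.31141804 0.106     ]
pos [0.1499 0.5551 0.2359] phi 74.89 shift units (cur axes) [-3.809  7.079  0.019] roll units -1.239 tilt [0. 0.]
 in target axes [-4.971  6.318  0.019]
```

```bash
python3 -m jog '1 -0.7 0.9 0 -0.62; 1 -0.7 0.9 0 -0.62; 1 -0.7 0.9 0 0; 1 -0.7 0.9 0 0; 1 -0.7 0.9 0 0' 20; python3 -m jog '1 -0.7 0.9 0 0; 1 -0.7 0.9 0 0;1 0 0 0 0;1 0 0 0 0'
python3 - <<'E'
from h import *
go(.442,.279,.235,84.8)
s=arm.state();p=arm.grab_frame('wrist');save('w1',p);T=wristT(s,p)
print(arm.state()['clock'],[(np.round(r['extent'],1),round(r['confidence'],2)) for r in arm.recognise('lock_pin',p)], proj(p,[.442,.279,.086],T))
E
```

```text
clock: 2.25
eef_pos: [0.3242, 0.3742, 0.2362]
ee_rot: [[0.09, 0.996, 0.001], [0.996, -0.09, 0.001], [0.001, 0.001, -1.0]]
force: [0.4, 0.6, 0.4]
grip_width: 1.001
clock: 2.65
eef_pos: [0.3966, 0.3066, 0.2359]
ee_rot: [[0.094, 0.996, -0.0], [0.996, -0.094, 0.0], [0.0, -0.001, -1.0]]
force: [-0.2, 1.3, 0.2]
grip_width: 1.0
pos [0.3966 0.3066 0.2359] phi 84.63 shift units (cur axes) [-0.465  0.955  0.018] roll units -0.021 tilt [-0.0005  0.0005]
 in target axes [-0.468  0.954  0.019]
2.7 [(array([302.4, 235.4,  25.9,  33. ]), 0.97)] [297.18963738 242.4947855 ]
```

View pics/w1.png

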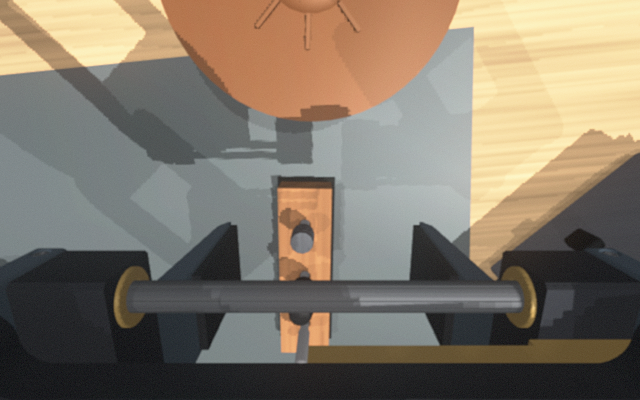

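Run:
```python
import cv2
a=cv2.imread('pics/w1.png')
cv2.imwrite('pics/z5.png',cv2.resize(a[170:280,260:345],None,fx=6,fy=6,interpolation=2)[:600])
```

```text
(no output)
```

View pics/z5.png

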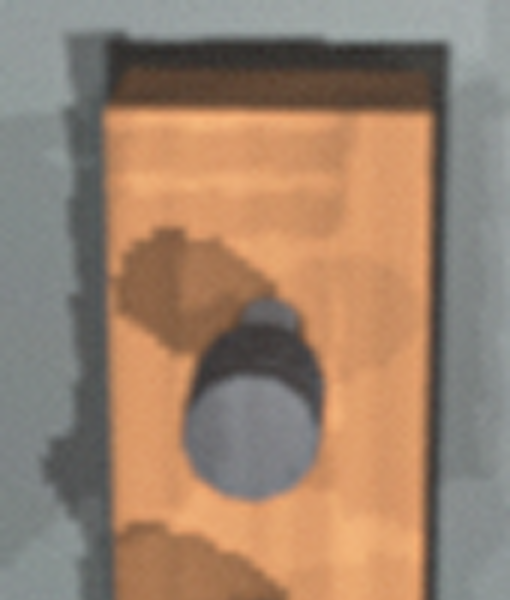

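Run:
```python
from h import *
s=arm.state();p=arm.grab_frame('wrist');T=wristT(s,p)
q=at_z(p,302,242.7,.086,T);print(q)
go(q[0],q[1],.235,84.8)
```

```text
[0.4415464  0.28483053 0.086     ]
pos [0.3952 0.3082 0.2359] phi 84.9 shift units (cur axes) [-0.383  0.965  0.018] roll units 0.013 tilt [-0.0004  0.0003]
 in target axes [-0.381  0.966  0.019]
```

```bash
python3 -m jog '0.6 -0.2 0.48 0.5 0; 0.6 -0.2 0.48 0.5 0; 0.6 0 0 0.2 0;0.6 0 0 0 0;0.6 0 0 0 0'
python3 - <<'E'
from h import *
for i in range(3):
    s=arm.state();p=arm.grab_frame('wrist');print(s['eef_pos'],s['joint_vel'].round(3));T=wristT(s,p)
save('w2',p)
cv2.imwrite('pics/z6.png',cv2.resize(p['pixels'][150:300,240:400,::-1],None,fx=4,fy=4,interpolation=2))
print(proj(p,[.4415,.282,.086],T))
E
```

```text
clock: 3.3
eef_pos: [0.4413, 0.2842, 0.1765]
ee_rot: [[0.089, 0.996, -0.0], [0.996, -0.089, 0.001], [0.001, -0.0, -1.0]]
force: [-0.8, 0.3, 0.0]
grip_width: 0.609
[0.44125985 0.28416322 0.17646143] [-0.002 -0.016 -0.013 -0.003 -0.004 -0.002]
[0.44159568 0.28423428 0.1769474 ] [-0.004 -0.011 -0.004 -0.001 -0.001 -0.001]
[0.44175554 0.28415293 0.17714463] [-0.004 -0.002 -0.    -0.001 -0.002 -0.001]
[318.62338909 211.87199272]
```

View pics/z6.png

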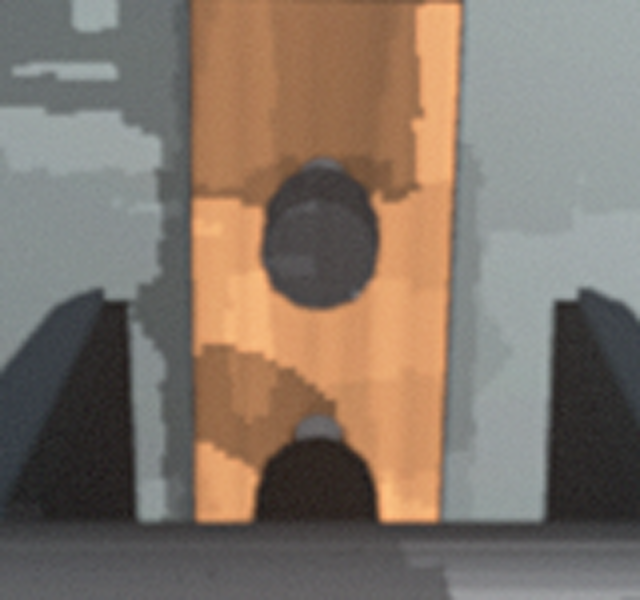

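```bash
python3 -m jog '0.6 -0.02 0 0.6 0; 0.6 0 0 0.6 0; 0.6 0 0 0.4 0;0.6 0 0 0.24 0;0.6 0 0 0 0'
python3 - <<'E'
from h import *
go(.442,.283,.085,84.8)
s=arm.state();p=arm.grab_frame('side')
save('s3',p);cv2.imwrite('pics/z7.png',cv2.resize(p['pixels'][250:370,240:400,::-1],None,fx=4,fy=4,interpolation=2))
E
```

```text
clock: 3.95
eef_pos: [0.4413, 0.282, 0.0832]
ee_rot: [[0.09, 0.996, -0.002], [0.996, -0.09, -0.001], [-0.001, -0.002, -1.0]]
force: [0.1, -0.4, 0.7]
grip_width: 0.597
pos [0.4413 0.282  0.0832] phi 84.83 shift units (cur axes) [ 0.022  0.012 -0.035] roll units 0.003 tilt [-0.0017 -0.0009]
 in target axes [ 0.022  0.012 -0.035]
```

View pics/z7.png

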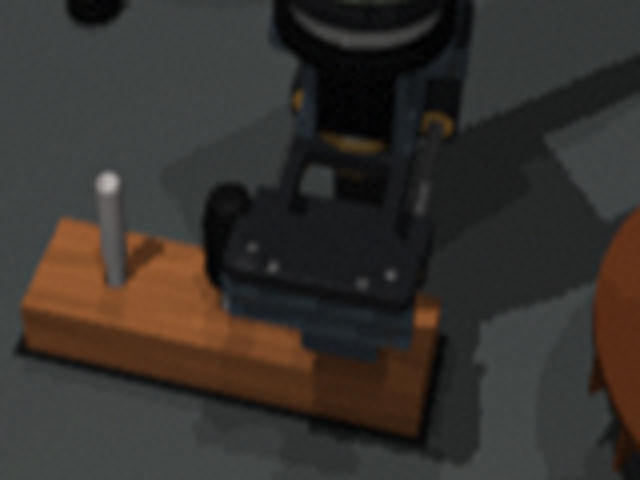

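```bash
python3 -m jog '0 0 0 0 0; 0 0 0 0 0; 0 0 0 0 0;0 0 0 0 0;0 0 0 0 0' 30;  python3 -m jog '0 0 0 0 0; 0 0 0 -0.2 0; 0 0 0 -0.4 0;0 0 0 -0.6 0;0 0 0 -0.6 0'
```

```text
clock: 4.5
eef_pos: [0.4422, 0.2821, 0.0843]
ee_rot: [[0.091, 0.996, 0.001], [0.996, -0.091, 0.0], [0.0, 0.001, -1.0]]
force: [-0.5, -0.5, 2.0]
grip_width: 0.232
clock: 5.0
eef_pos: [0.4416, 0.2818, 0.175]
ee_rot: [[0.091, 0.996, -0.001], [0.996, -0.091, -0.0], [-0.001, -0.001, -1.0]]
force: [0.6, -0.2, -0.5]
grip_width: 0.234
```

```bash
python3 -m jog '0 0 0 -0.6 0; 0 0 0 -0.6 0.5; 0 0 0 -0.2 1;0 0 0 0 1;0 0 0 0 1'; python3 -m jog '0 0 0 0 1;0 0 0 0 1;0 0 0 0 1;0 0 0 0 1;0 0 0 0 1'; python3 -m jog '0 0 0 0 1;0 0 0 0 1;0 0 0 0 1;0 0 0 0 0.7;0 0 0 0 0'
python3 - <<'E'
from h import *
go(.592,-.046,.245,-13)
p=arm.grab_frame('side');save('s4',p)
E
```

```text
clock: 5.5
eef_pos: [0.4419, 0.282, 0.245]
ee_rot: [[0.552, 0.834, 0.001], [0.834, -0.552, 0.001], [0.001, 0.0, -1.0]]
force: [-0.6, -0.1, -0.4]
grip_width: 0.233
clock: 6.0
eef_pos: [0.4417, 0.2819, 0.2443]
ee_rot: [[0.959, 0.284, -0.0], [0.284, -0.959, 0.0], [-0.0, -0.0, -1.0]]
force: [-0.7, 0.3, -0.2]
grip_width: 0.234
clock: 6.5
eef_pos: [0.4418, 0.2819, 0.2443]
ee_rot: [[0.975, -0.221, -0.0], [-0.221, -0.975, 0.0], [-0.0, -0.0, -1.0]]
force: [-1.1, 1.3, -0.3]
grip_width: 0.231
pos [0.4418 0.2819 0.2443] phi -12.78 shift units (cur axes) [ 4.381  5.732 -0.016] roll units 0.027 tilt [-0.0001  0.0001]
 in target axes [ 4.403  5.715 -0.015]
```

View pics/s4.png

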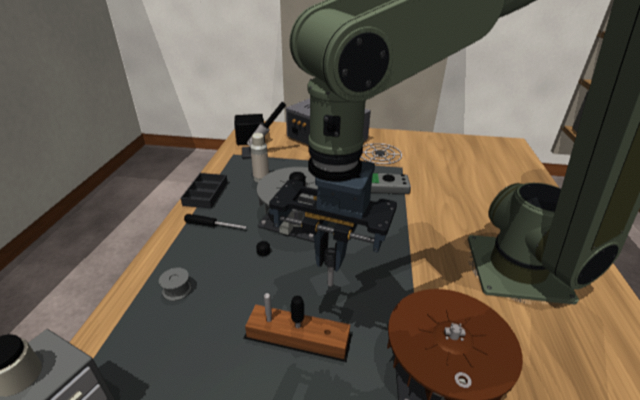

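```bash
python3 -m jog '0 0.5 0.7 0 0; 0 0.55 0.72 0 0;0 0.55 0.72 0 0;0 0.55 0.72 0 0;0 0.55 0.72 0 0'; python3 -m jog '0 0.55 0.72 0 0;0 0.55 0.72 0 0;0 0.58 0.7 0 0;0 0 0 0 0;0 0 0 0 0'
python3 - <<'E'
from h import *
p=arm.grab_frame('wrist')
s=arm.state();p=arm.grab_frame('wrist');save('w3',p);T=wristT(s,p)
go(.592,-.046,.245,-13)
print(proj(p,[.592,-.046,.106],T))
E
```

```text
clock: 7.05
eef_pos: [0.5344, 0.0759, 0.2443]
ee_rot: [[0.976, -0.219, 0.0], [-0.219, -0.976, 0.0], [0.0, -0.0, -1.0]]
force: [0.6, 0.1, -0.3]
grip_width: 0.231
clock: 7.55
eef_pos: [0.5921, -0.046, 0.2436]
ee_rot: [[0.975, -0.222, -0.001], [-0.222, -0.975, 0.001], [-0.001, -0.001, -1.0]]
force: [-0.1, -0.4, -0.1]
grip_width: 0.231
pos [ 0.5917 -0.0445  0.2439] phi -12.71 shift units (cur axes) [ 0.013  0.028 -0.022] roll units 0.036 tilt [-0.0007  0.0007]
 in target axes [ 0.013  0.028 -0.022]
[324.89737461 200.28922564]
```

View pics/w3.png

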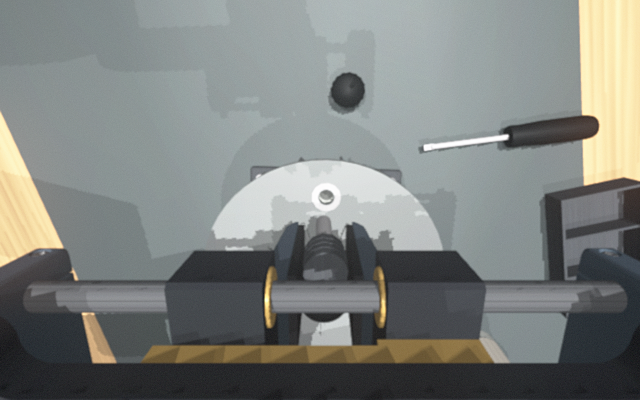

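Run:
```python
import cv2
a=cv2.imread('pics/w3.png')
cv2.imwrite('pics/z8.png',cv2.resize(a[170:290,270:385],None,fx=5,fy=5,interpolation=2))
```

```text
(no output)
```

View pics/z8.png

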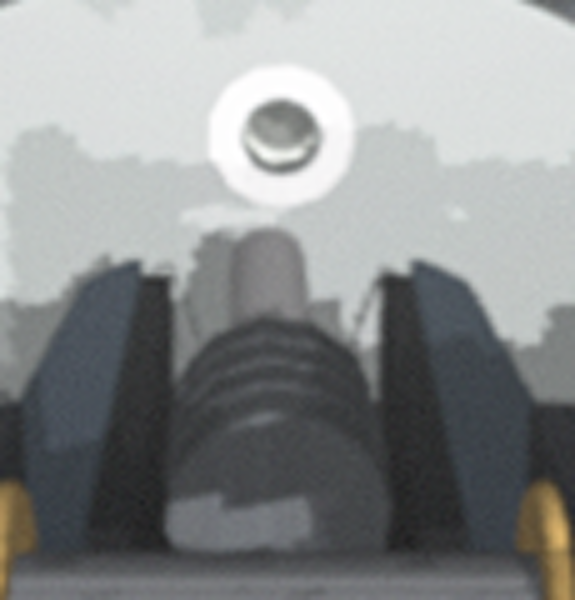

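```bash
python3 -m jog '0 0.03 0.015 0.4 0; 0 0 0 0.4 0;0 0 0 0.2 0;0 0 0 0.02 0;0 0 0 0 0'
python3 - <<'E'
from h import *
p=arm.grab_frame('wrist')
s=arm.state();p=arm.grab_frame('wrist');save('w4',p)
go(.592,-.046,.190,-13)
cv2.imwrite('pics/z9.png',cv2.resize(p['pixels'][170:290,270:385,::-1],None,fx=5,fy=5,interpolation=2))
for c in ('side','scene'):
    p=arm.grab_frame(c);save(c+'5',p);u=proj(p,[.592,-.046,.106]).astype(int)
    cv2.imwrite('pics/zz_%s.png'%c,cv2.resize(p['pixels'][u[1]-50:u[1]+50,u[0]-60:u[0]+60,::-1],None,fx=6,fy=6,interpolation=2))
E
```

```text
clock: 8.15
eef_pos: [0.5936, -0.0457, 0.1935]
ee_rot: [[0.975, -0.22, 0.001], [-0.22, -0.975, 0.0], [0.001, -0.0, -1.0]]
force: [0.2, -0.4, -0.2]
grip_width: 0.235
pos [ 0.5941 -0.0461  0.1941] phi -12.76 shift units (cur axes) [-0.042  0.007  0.082] roll units 0.03 tilt [ 0.0021 -0.0001]
 in target axes [-0.041  0.007  0.082]
```

View pics/z9.png

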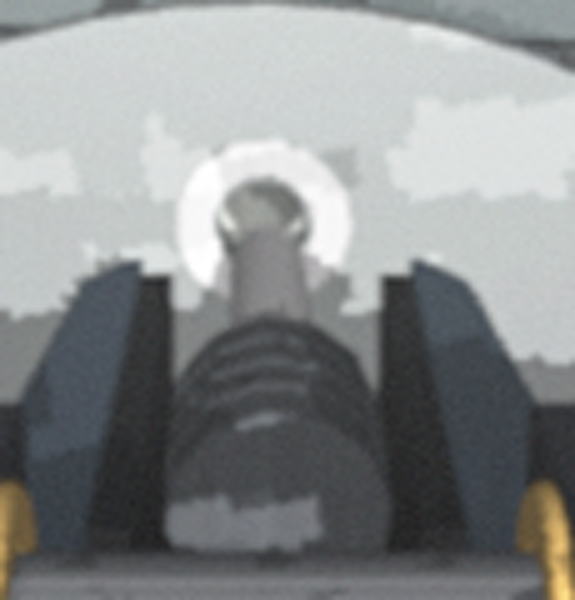

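View pics/zz_side.png

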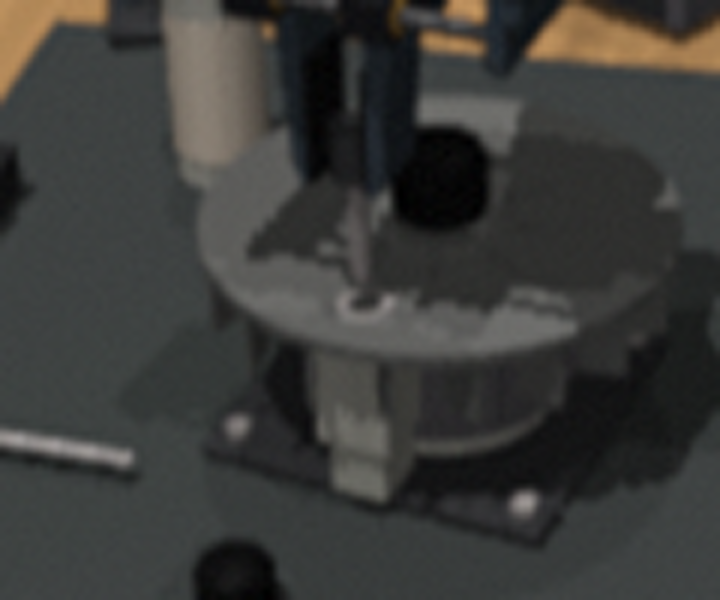

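View pics/zz_scene.png

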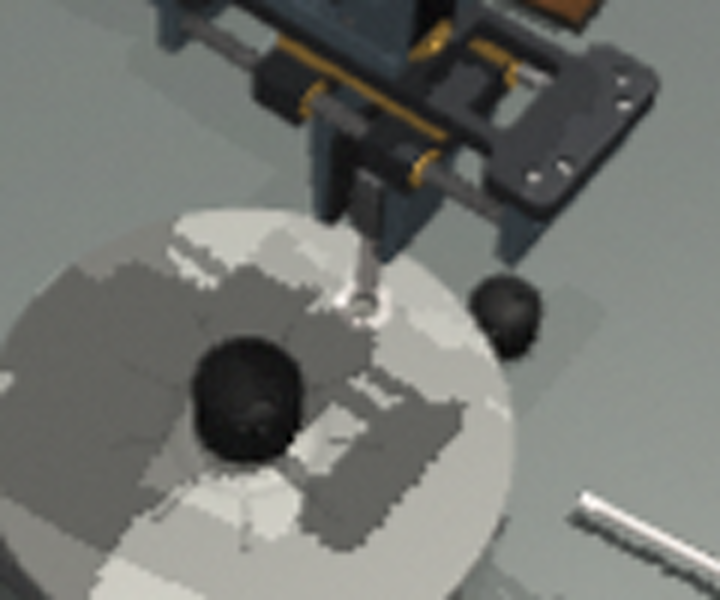

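```bash
python3 -m jog '0 -0.015 0 0.1 0; 0 0 0 0.1 0;0 0 0 0.1 0;0 0 0 0 0;0 0 0 0 0'
python3 - <<'E'
from h import *
s=arm.state();print(s['force'],s['wrist_torque'],s['eef_pos'])
p=arm.grab_frame('wrist');save('w6',p)
cv2.imwrite('pics/z10.png',cv2.resize(p['pixels'][170:290,270:385,::-1],None,fx=5,fy=5,interpolation=2))
E
```

```text
clock: 8.85
eef_pos: [0.5927, -0.0463, 0.1776]
ee_rot: [[0.975, -0.222, -0.001], [-0.222, -0.975, 0.0], [-0.001, -0.0, -1.0]]
force: [0.1, 0.6, -0.7]
grip_width: 0.231
[ 0.06232558  0.57679783 -0.70039194] [-0.0876231   0.13262082 -0.04024222] [ 0.59270556 -0.04626929  0.1776373 ]
```

View pics/z10.png

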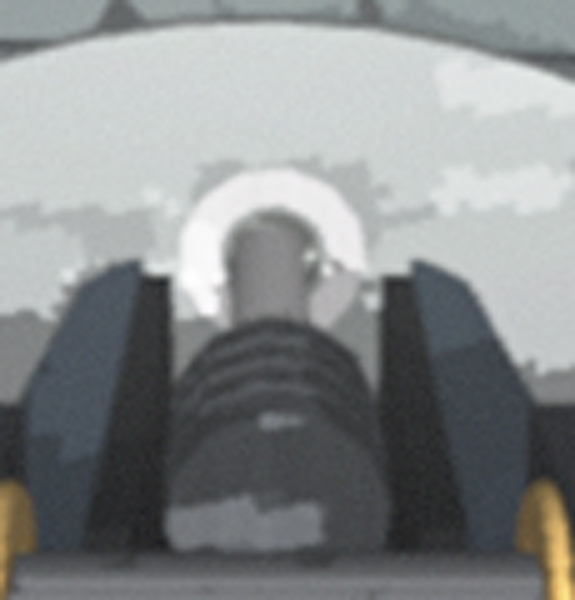

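```bash
python3 -m jog '0 0.005 0 0.08 0; 0 0 0 0.08 0;0 0 0 0.08 0;0 0 0 0 0'; python3 -m jog '0 0 0 0.15 0; 0 0 0 0.15 0;0 0 0 0.1 0;0 0 0 0 0'
```

```text
clock: 9.3
eef_pos: [0.5927, -0.0462, 0.1651]
ee_rot: [[0.975, -0.221, -0.001], [-0.221, -0.975, 0.0], [-0.001, 0.0, -1.0]]
force: [0.2, -0.3, -0.9]
grip_width: 0.23
clock: 9.7
eef_pos: [0.5927, -0.0462, 0.1448]
ee_rot: [[0.975, -0.221, -0.002], [-0.221, -0.975, 0.0], [-0.002, -0.0, -1.0]]
force: [-0.7, 0.6, -1.3]
grip_width: 0.23
```

Going in freely; 15 mm left.

```bash
python3 -m jog '0 0 0 0.15 0; 0 0 0 0.1 0;0 0 0 0.03 0;0 0 0 0.02 0;0 0 0 0 0'; python3 -m jog '0 0 0 0.02 0;0 0 0 0 0'
```

```text
clock: 10.2
eef_pos: [0.593, -0.0464, 0.1309]
ee_rot: [[0.975, -0.221, -0.0], [-0.221, -0.975, 0.0], [-0.0, -0.0, -1.0]]
force: [0.4, 0.7, -1.2]
grip_width: 0.23
clock: 10.4
eef_pos: [0.5934, -0.0464, 0.1305]
ee_rot: [[0.975, -0.221, 0.001], [-0.221, -0.975, -0.0], [0.001, -0.0, -1.0]]
force: [0.0, -0.4, 1.4]
grip_width: 0.231
```

```bash
python3 -m jog '0 0 0 0.03 0;0 0 0 0 0;0.6 0 0 0 0;0.6 0 0 0 0;0.6 0 0 0 0'; python3 -m jog '0.7 0 0 0 0;0.7 0 0 -0.3 0; 0.7 0 0 -0.6 0; 0.7 0 0 -0.6 0; 0.7 0 0 -0.5 0'
python3 - <<'E'
from h import *
for c in ('side','scene'):
    p=arm.grab_frame(c);save(c+'7',p);u=proj(p,[.592,-.046,.106]).astype(int)
    cv2.imwrite('pics/zy_%s.png'%c,cv2.resize(p['pixels'][u[1]-50:u[1]+50,u[0]-60:u[0]+60,::-1],None,fx=6,fy=6,interpolation=2))
E
```

```text
clock: 10.9
eef_pos: [0.5927, -0.0463, 0.1283]
ee_rot: [[0.975, -0.221, -0.001], [-0.221, -0.975, -0.0], [-0.001, 0.0, -1.0]]
force: [-2.2, -0.8, 2.0]
grip_width: 0.468
clock: 11.4
eef_pos: [0.5934, -0.0463, 0.2297]
ee_rot: [[0.975, -0.221, 0.001], [-0.221, -0.975, 0.0], [0.001, -0.0, -1.0]]
force: [0.5, 0.3, 0.1]
grip_width: 0.699
```

View pics/zy_side.png

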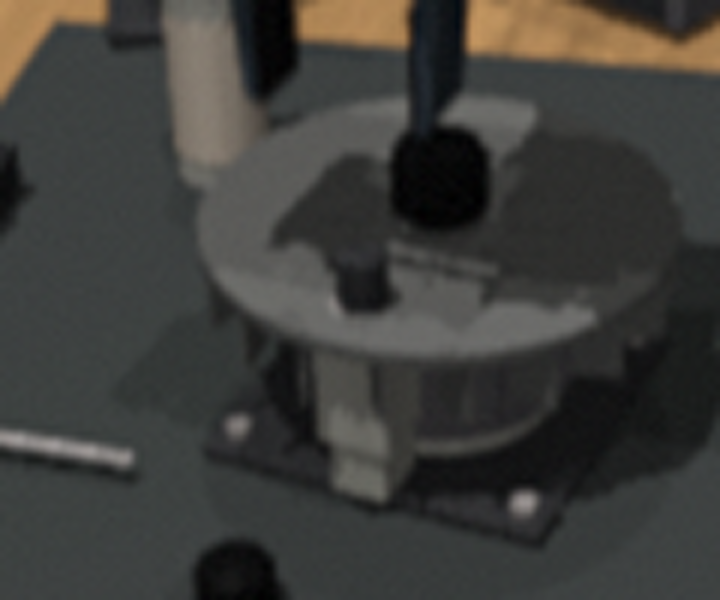

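View pics/zy_scene.png

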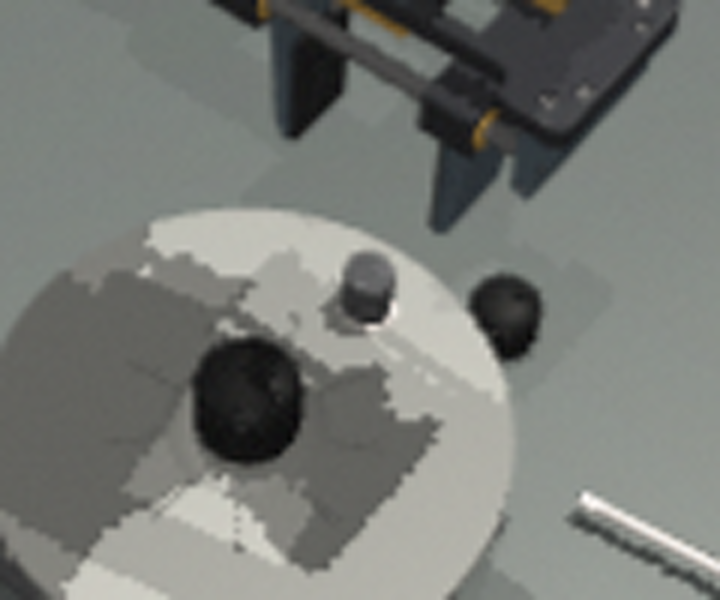

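```bash
python3 -m jog '0.75 0 0.6 -0.3 0;0.75 0 0.6 -0.1 0; 0.75 0 0.35 0 0; 0.75 0 0 0 0; 0.75 0 0 0 0'
python3 - <<'E'
from h import *
p=arm.grab_frame('wrist')
s=arm.state();p=arm.grab_frame('wrist');save('w8',p);T=wristT(s,p)
go(.574,-.122,.25)
R=arm.masks_of('hub_cap',p)
for r in R: print(r['extent'],r['confidence'])
cv2.imwrite('pics/z11.png',cv2.resize(p['pixels'][170:290,260:400,::-1],None,fx=5,fy=5,interpolation=2))
E
```

```text
clock: 12.0
eef_pos: [0.5755, -0.1216, 0.2472]
ee_rot: [[0.975, -0.222, -0.002], [-0.222, -0.975, 0.001], [-0.002, -0.001, -1.0]]
force: [-0.4, -0.2, -1.2]
grip_width: 0.752
pos [ 0.5758 -0.121   0.2476] phi -12.76 shift units (cur axes) [-0.031  0.028 -0.049] roll units 0 tilt [-0.0012  0.001 ]
[348.0, 15.2, 41.0, 30.4] 0.83
```

View pics/z11.png

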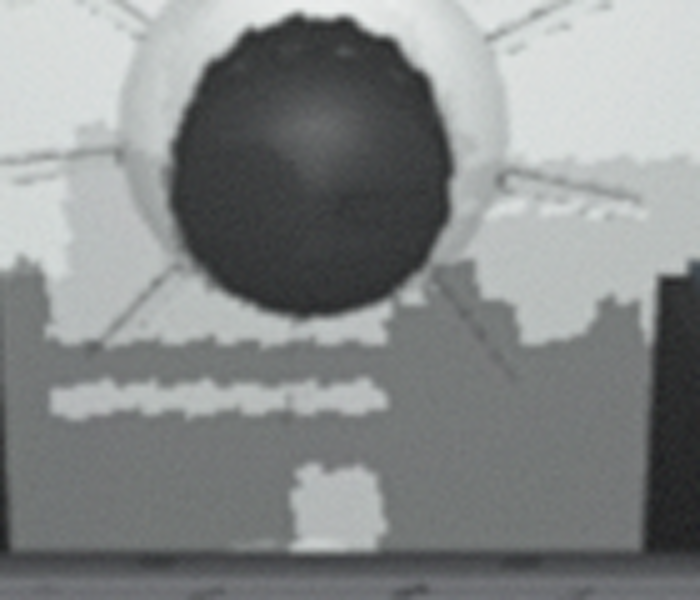

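View pics/w8.png

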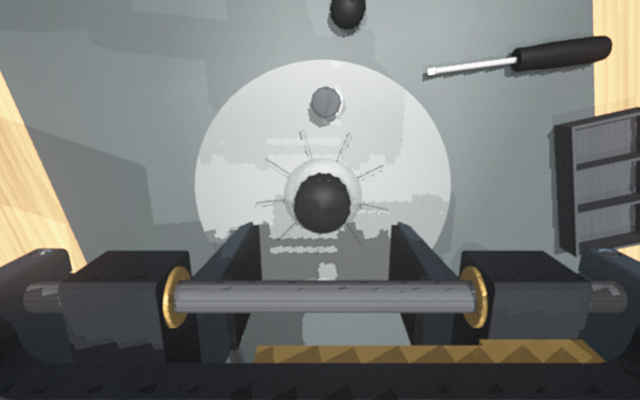

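```bash
python3 -m jog '0.75 -0.04 0.02 0.5 0;0.75 0 0 0.6 0; 0.75 0 0 0.6 0; 0.75 0 0 0.4 0; 0.75 0 0 0.13 0'; python3 -m jog '0.75 0 0 0 0;0 0 0 0 0;0 0 0 0 0;0 0 0 0 0;0 0 0 0 0' 30
python3 - <<'E'
from h import *
s=arm.state();print(s['force'],s['wrist_torque'],s['eef_pos'],s['grip_width'])
E
```

```text
clock: 12.65
eef_pos: [0.5724, -0.1212, 0.1343]
ee_rot: [[0.975, -0.22, -0.005], [-0.22, -0.975, 0.001], [-0.005, -0.0, -1.0]]
force: [-1.0, -0.7, -0.6]
grip_width: 0.756
clock: 13.15
eef_pos: [0.574, -0.1224, 0.1379]
ee_rot: [[0.975, -0.222, 0.001], [-0.222, -0.975, -0.0], [0.001, -0.0, -1.0]]
force: [0.2, -0.3, 1.9]
grip_width: 0.482
[ 0.21977579 -0.25326553  1.93433238] [-0.01509438  0.2156761   0.01056451] [ 0.57400829 -0.12244864  0.1378894 ] 0.4818295839075987
```

```bash
python3 -m jog '0 0 0 0 -0.5;0 0 0 0 -0.5;0 0 0 0 0;0 0 0 0 0';python3 -c "
from h import *
s=arm.state();print(s['force'],s['wrist_torque']);go(.574,-.122,.138)"; python3 -m jog '0 0 0 0 -0.5;0 0 0 0 -0.5;0 0 0 0 0';python3 -c "
from h import *
s=arm.state();print(s['force'],s['wrist_torque']);go(.574,-.122,.138)"
```

```text
clock: 13.55
eef_pos: [0.5741, -0.1225, 0.1378]
ee_rot: [[0.996, -0.085, 0.001], [-0.085, -0.996, -0.0], [0.001, -0.0, -1.0]]
force: [-1.3, 0.6, 5.7]
grip_width: 0.479
[-1.31039658  0.58557937  5.74662874] [0.00893878 0.23210422 0.02044761]
pos [ 0.5741 -0.1225  0.1378] phi -4.88 shift units (cur axes) [-0.002 -0.009 -0.004] roll units 0 tilt [ 0.0014 -0.0001]
clock: 13.85
eef_pos: [0.5743, -0.1224, 0.1377]
ee_rot: [[0.999, 0.052, 0.002], [0.052, -0.999, 0.001], [0.002, -0.001, -1.0]]
force: [-0.4, 1.2, 6.5]
grip_width: 0.477
[-0.43244882  1.17462018  6.50851748] [ 0.01715036  0.09016897 -0.89926142]
pos [ 0.5743 -0.1224  0.1377] phi 2.99 shift units (cur axes) [-0.005 -0.008 -0.005] roll units 0 tilt [0.0019 0.0008]
```

```bash
python3 -m jog '0 0 0 0 0.8;0 0 0 0 0.9;0 0 0 0 0.9;0 0 0 0 0.9;0 0 0 0 0';python3 -c "
from h import *
s=arm.state();print(s['force'],s['wrist_torque']);go(.574,-.122,.138)"; python3 -m jog '0 0 0 0 0.9;0 0 0 0 0.9;0 0 0 0 0.9;0 0 0 0 0.9;0 0 0 0 0';python3 -c "
from h import *
s=arm.state();print(s['force'],s['wrist_torque']);go(.574,-.122,.138)"
```

```text
clock: 14.35
eef_pos: [0.5738, -0.1226, 0.1377]
ee_rot: [[0.906, -0.422, 0.001], [-0.422, -0.906, -0.001], [0.001, 0.0, -1.0]]
force: [-1.5, -0.7, 6.2]
grip_width: 0.48
[-1.47758779 -0.70935084  6.15598678] [-0.12196283  0.39222366 -0.03547711]
pos [ 0.5738 -0.1226  0.1377] phi -24.99 shift units (cur axes) [-0.001 -0.014 -0.006] roll units 0 tilt [ 0.0006 -0.0006]
clock: 14.85
eef_pos: [0.573, -0.1227, 0.1377]
ee_rot: [[0.591, -0.807, -0.001], [-0.807, -0.591, -0.001], [-0.0, 0.001, -1.0]]
force: [-3.1, 0.0, 7.3]
grip_width: 0.477
[-3.09129272  0.01971918  7.31426888] [-0.15355689  0.70998689  0.03587313]
pos [ 0.573  -0.1227  0.1377] phi -53.78 shift units (cur axes) [ 0.001 -0.024 -0.007] roll units 0 tilt [-0.0011 -0.0005]
```

```bash
python3 -m jog '0 0 0 0 0.9;0 0 0 0 0.9;0 0 0 0 0.85;0 0 0 0 0';python3 -c "
from h import *
s=arm.state();print(s['force'],s['wrist_torque']);go(.574,-.122,.138)"; python3 -m jog '0 0 0 -0.1 0;0 0 0 -0.1 0;0 0 0 0 0';python3 -c "
from h import *
s=arm.state();print(s['force'],s['wrist_torque'],s['grip_width']);go(.574,-.122,.138)
for c in ('side','scene'):
    p=arm.grab_frame(c);save(c+'9',p);u=proj(p,[.592,-.046,.106]).astype(int)
    cv2.imwrite('pics/zx_%s.png'%c,cv2.resize(p['pixels'][u[1]-50:u[1]+50,u[0]-60:u[0]+60,::-1],None,fx=6,fy=6,interpolation=2))
"
```

```text
clock: 15.25
eef_pos: [0.5725, -0.1225, 0.1377]
ee_rot: [[0.259, -0.966, -0.002], [-0.966, -0.259, -0.0], [-0.0, 0.002, -1.0]]
force: [-4.9, -0.2, 7.8]
grip_width: 0.474
[-4.89555927 -0.20155446  7.75579665] [-0.05574113  0.88291897 -0.02231764]
pos [ 0.5725 -0.1225  0.1377] phi -74.98 shift units (cur axes) [-0.001 -0.031 -0.007] roll units 0 tilt [-0.0022 -0.0001]
clock: 15.55
eef_pos: [0.5736, -0.1222, 0.1473]
ee_rot: [[0.262, -0.965, -0.0], [-0.965, -0.262, 0.001], [-0.001, 0.0, -1.0]]
force: [-1.3, 1.2, 1.2]
grip_width: 0.478
[-1.2604244   1.21347031  1.19924848] [0.18454938 0.45393145 0.03814407] 0.47828661594095495
pos [ 0.5736 -0.1222  0.1473] phi -74.83 shift units (cur axes) [-0.001 -0.009  0.185] roll units 0 tilt [-0.0003  0.0006]
```

View pics/zx_side.png

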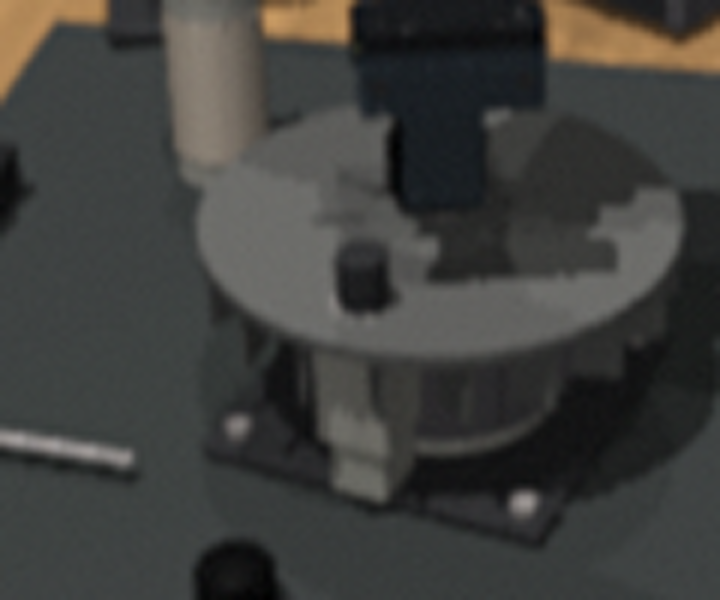

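View pics/zx_scene.png

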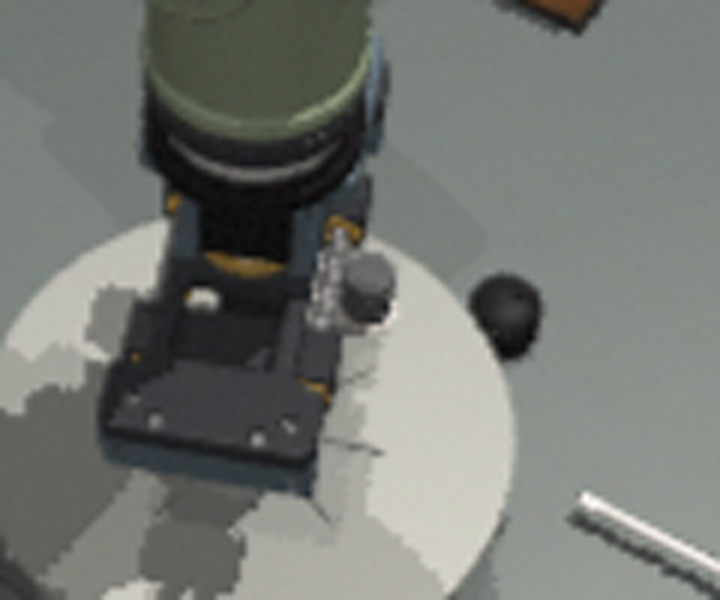

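Lifted 10 mm with no resistance, and the pin head is still seated on the wheel. I'll continue straight up.

```bash
python3 -m jog '0 0 0 -0.2 0;0 0 0 -0.3 0;0 0 0 -0.4 0;0 0 0 -0.4 0;0 0 0 -0.3 0'; python3 -m jog '0 0 0 -0.3 0;0 0 0 -0.1 0;0 0 0 0 0;0 0 0 0 0;0 0 0 0 0';python3 -c "
from h import *
s=arm.state();print(s['force'],s['wrist_torque'],s['grip_width']);go(.574,-.122,.138)
for c in ('side','scene'):
    p=arm.grab_frame(c);save(c+'10',p);u=proj(p,[.582,-.08,.16]).astype(int)
    cv2.imwrite('pics/zw_%s.png'%c,cv2.resize(p['pixels'][u[1]-60:u[1]+60,u[0]-70:u[0]+70,::-1],None,fx=5,fy=5,interpolation=2))
"
```

```text
clock: 16.15
eef_pos: [0.5748, -0.1228, 0.2292]
ee_rot: [[0.262, -0.965, 0.004], [-0.965, -0.262, -0.001], [0.002, -0.003, -1.0]]
force: [-0.1, 0.2, -0.6]
grip_width: 0.482
clock: 16.65
eef_pos: [0.5733, -0.1224, 0.246]
ee_rot: [[0.262, -0.965, -0.002], [-0.965, -0.262, 0.0], [-0.001, 0.001, -1.0]]
force: [-1.2, -0.1, -0.6]
grip_width: 0.482
[-1.21712349 -0.09818219 -0.59012499] [-0.08400372  0.09821725  0.04458739] 0.4818561805609203
pos [ 0.5733 -0.1224  0.246 ] phi -74.79 shift units (cur axes) [-2.000e-03 -1.800e-02  2.159e+00] roll units 0 tilt [-0.0016  0.0004]
```

View pics/zw_side.png

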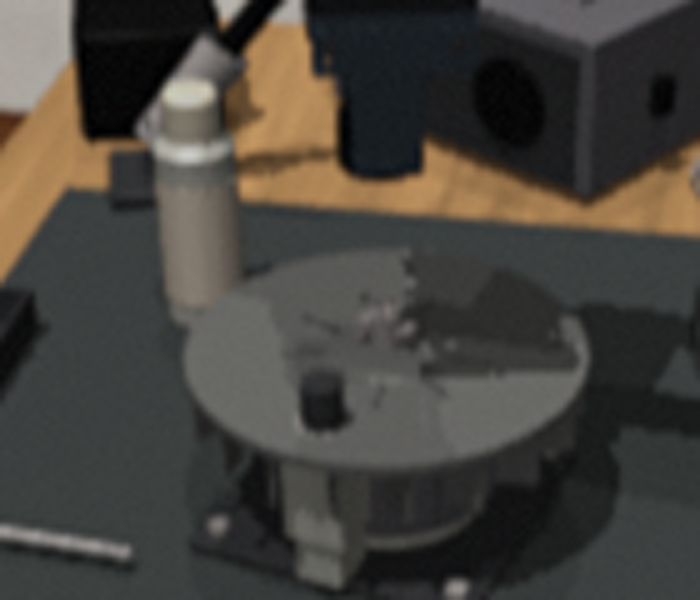

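View pics/zw_scene.png

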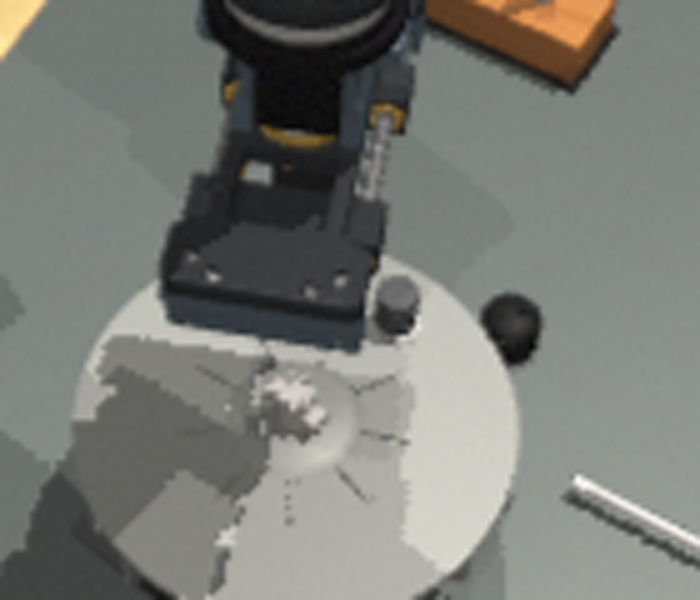

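```bash
python3 -c "
from h import *
p=arm.grab_frame('wrist');save('w11',p);print(arm.state()['joint_vel'].round(3),arm.state()['grip_width'])
print(arm.close_job())"
```

```text
[-0.002 -0.002 -0.006  0.001  0.002  0.001] 0.48066316914948803
the job is handed in; nothing more can be done
None
```

View pics/w11.png

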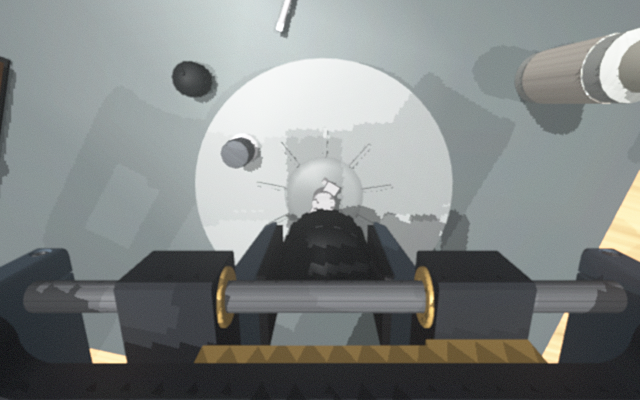

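The cap is off and held in the gripper about 108 mm above the hub. The lock pin is home in the wheel, and I handed the job in at about 17 s.

- **Lock pin:** I took it from the stand and slid it in through the eyelet until its head lay on the wheel, then let go. It went in with almost no resistance.
- **Thread:** left-handed. Turned anticlockwise, the cap stopped dead with about 0.9 N m at the wrist. It turned clockwise freely, about 62 to 70 degrees from where it was found. The range allows for some slip in the grip during the first try.
- **Last checks:**
  - The opening was 43.8 mm, which matches the 44 mm cap.
  - The arm was still and the wrist force about 1 N.
  - In the last pictures the stud was bare, the cap was between the fingers touching nothing else, and the pin's head sat on the wheel.

I never touched any bystander on purpose and none looked displaced in the pictures, but I did not measure their positions at the end. Two small disagreements came up. The wrist camera was about 2 mm off sideways against the fingers, so I lined up the pin and cap by eye. While the cap turned, an upward force of 6 to 8 N built up, which went once I lifted.

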